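# Put the mixed-up battery packs back in their own charging cradles

## Robot

A 6-joint arm with a two-finger parallel gripper is mounted at the origin on the work surface. World frame = base frame: x ahead of the robot, y to its left, z up, the work surface at z = 0. Lengths are in m, angles in rad, forces in N, time in s.
With the tool pointing down it reaches from about 0.35 to 0.85 m from the base axis. Payload 8.1 kg.
Tool frame: the origin (TCP) lies midway between the tips of the shut fingers; the grasp point (between the pads) lies 19 mm behind it; z points along the fingers, y is the direction in which the jaws open and shut (so a half turn about z gives the same grasp; the last joint's range is limited). The gripper opens to 85 mm and grips with 20 to 120 N. Pads are 22 mm wide; open, the fingers measure 114 mm over their backs; the gripper's body (76 mm by 85 mm) begins 54 mm behind the grasp point. The pads swing forward as they close: fully open they stand 13 mm farther back than shut.
Start: joints at [1.105, 0.13, 1.488, -0, 1.523, -0.085], TCP at [0.223, 0.557, 0.231] pointing down, gripper open.
Joint ranges: [-2.96, 2.96], [-0.89, 2.26], [0.02, 2.5], [-1.34, 4.48], [0, 2.73], [-2.66, 2.66]. Speed limits (rad/s): [2.39, 2.39, 2.79, 3.14, 3.14, 3.14].

## Interface

Orientations are given as a rotation vector (axis times angle).
In Python, from rig import readout, vision, ticket, outline_of gives the robot as it stands. The module is installed in compiled form; this text tells all that it offers.
- The arm moves only by the tool move_arm, never from a script. Its argument "deltas" is a list of rows, each a list of 4 numbers: the shift along the tool's x, y, z in mm, then the turn about the tool's z in rad. A call has exactly 5 rows; each row is the pose to reach, as a shift and turn from the pose commanded when the call began, along the tool's axes at that moment; what a row does not reach only later rows make up. A row lasts 1/10 s, in which the tool goes at most 50 mm and 8.59 degrees, less where a joint would pass 70% of its speed; a pose out of reach is approached as far as the arm can. A call with a gripper value outside its range is refused whole. "jaw" is the closure, from 0 (fully open) to 1 (shut), set as the call begins (left out, the last holds). The fingers move at their own pace and stop on an object; "force" is the grip in N (left out, the last holds). Time passes only in rows, so rows that repeat a pose let the fingers close, or fill a call up. It gives the time, the measured TCP pose, the force and the opening at its end, in the units of the state.
- readout.sense(): the state, without advancing time (a new reading comes with each control period).
- vision.grab_frame(name): name is "scene" or "top" or "wrist"; returns a dict with "color" (384x512x3 uint8, red, green, blue), "fx", "fy", "cx", "cy" (pixels), "world_to_cam" (4x4, takes a point from world to camera coordinates). Camera axes: x right, y down, z forward; pixel columns grow to the right and rows downward; lengths in m; the calibration is good to about 2 mm. A picture is of the moment at which its call begins. There is no depth.
- ticket.close_job(): hands the job in, once; it reports no verdict.
Trained networks look in a picture, given as the dict that the camera call returned (one of the last four; its "shot" number tells which), for a name from the list of things; names that differ only in an ending like _2 or _b are one class to them, and where a whole thing is asked for, a point or a joint stands for the part that bears it (a point fixed in the world has none). Each returns a list of dicts, best first, with "score" (0 to 1); they miss things now and then, are a little off and sometimes report something else, mostly with a low value. They report only what shows in the picture. A call takes as long as a camera call.
- outline_of(thing, picture): "pixels" (384x512 bool, what is visible of it) and "xy" ([column, row] in pixels, amid what is visible of it).
The state is a dict: "clock": time; "joint_pos": joint angles; "joint_velocities": joint speeds; "effort": joint torques, N m; "tcp_pos": TCP position; "tool_rot": TCP orientation; "ft_force": force on the tool from outside, world axes, zero at the start; "torque": the same for the moment, N m; "width": opening from 0.0 (shut) to 1.0 (fully open).
Only numpy, scipy, OpenCV 4.12 (cv2) and the standard library are available. Lean on these libraries where they do the work, as an engineer would, in place of code of your own. Each camera call takes 0.05 s, during which the arm holds its last target.

## Task

The three battery packs stand in each other's charging cradles: put every pack into the cradle of its own colour, lying flat and fully down inside the lip (either way round). Use the empty grey tray as the half-way spot and leave it empty; the bench is covered in metal dust, so never put a pack down on the bench itself. Set the packs down gently without dropping or toppling them, and leave the drill, the tape and the clamp where they are.

Things in the scene. Friction and masses are not known exactly. Their poses are not given: they have to be found in the camera images.
- pack_yellow: Loose yellow battery pack: a black block 96 x 54 x 62 mm (long, wide, high) whose uppermost 18 mm and top are yellow, with a black contact patch on top. Origin: centre of its underside. x along its 96 mm length, y along its 54 mm width, z up. Straight vertical sides, so it can be gripped across the 54 mm from above anywhere on its height; about 0.42 kg, the mass varies.
- pack_red: Loose red battery pack: a black block 96 x 54 x 62 mm (long, wide, high) whose uppermost 18 mm and top are red, with a black contact patch on top. Origin: centre of its underside. x along its 96 mm length, y along its 54 mm width, z up. Straight vertical sides, so it can be gripped across the 54 mm from above anywhere on its height; about 0.42 kg, the mass varies.
- pack_blue: Loose blue battery pack: a black block 96 x 54 x 62 mm (long, wide, high) whose uppermost 18 mm and top are blue, with a black contact patch on top. Origin: centre of its underside. x along its 96 mm length, y along its 54 mm width, z up. Straight vertical sides, so it can be gripped across the 54 mm from above anywhere on its height; about 0.42 kg, the mass varies.
- cradle_yellow: Yellow charging cradle, the home of the yellow pack; a 16 mm long, 18 mm high black nose with a small lamp adjoins its -x end (to x = -78 mm). Fixed to the bench. Shallow open-topped pocket 112 x 70 mm inside (long way along x) for one pack, 8 mm of play on every side of a pack. Origin: on the bench surface under the pocket's centre; the pocket's floor is 10 mm and the top of its 6 mm thick lip 20 mm above the origin; 124 x 82 mm outside. x along its length, z up.
- cradle_red: Red charging cradle, the home of the red pack; a 16 mm long, 18 mm high black nose with a small lamp adjoins its -x end (to x = -78 mm). Fixed to the bench. Shallow open-topped pocket 112 x 70 mm inside (long way along x) for one pack, 8 mm of play on every side of a pack. Origin: on the bench surface under the pocket's centre; the pocket's floor is 10 mm and the top of its 6 mm thick lip 20 mm above the origin; 124 x 82 mm outside. x along its length, z up.
- cradle_blue: Blue charging cradle, the home of the blue pack; a 16 mm long, 18 mm high black nose with a small lamp adjoins its -x end (to x = -78 mm). Fixed to the bench. Shallow open-topped pocket 112 x 70 mm inside (long way along x) for one pack, 8 mm of play on every side of a pack. Origin: on the bench surface under the pocket's centre; the pocket's floor is 10 mm and the top of its 6 mm thick lip 20 mm above the origin; 124 x 82 mm outside. x along its length, z up.
- tray_grey: Grey spare tray, plain grey without a nose, empty at the start and at the end. Fixed to the bench. Shallow open-topped pocket 112 x 70 mm inside (long way along x) for one pack, 8 mm of play on every side of a pack. Origin: on the bench surface under the pocket's centre; the pocket's floor is 10 mm and the top of its 6 mm thick lip 20 mm above the origin; 124 x 82 mm outside. x along its length, z up.
- drill: Bystander: green and black cordless drill standing upright on its 110 x 70 mm foot, 190 mm high; its motor and chuck reach from x = -75 to +112 mm. Origin: centre of the underside, x towards the chuck. Leave it alone.
- tape: Bystander: brown roll of tape lying flat, 96 mm outside diameter, 25 mm high. Origin: centre of the underside. Leave it alone.
- clamp: Bystander: bar clamp lying flat, 260 mm steel bar along its y, black jaws reaching 78 mm to its -x side, orange handle, 26 mm high. Origin: under the bar's middle. Leave it alone.

How it is judged:
By the outcome, as a careful person would: the job done as asked, in the order asked, and still so for the second after the job is handed in, with the robot touching nothing.
It also fails if it takes over 106 s, if anything falls off the work surface, if the arm or the gripper's body presses on something with over 40 N, if the wrist force passes 120 N, or if a joint passes its speed limit or range.

## Working session

There is one attempt and no reset: what is moved stays moved. The work goes in short steps, Python scripts to look and compute and a tool call to move; the robot and the scene stay as the last step left them, time stands still between calls to the robot, and variables do not carry over. Pictures are saved under pics/ and viewed, and the job is handed in when it is done.

Besides the shell and the picture viewer there is one more tool, called as name(argument=value, ...) on one line, values as JSON. move_arm: Moves the arm, as the interface text tells. Its arguments: {"type":"object","properties":{"deltas":{"type":"array"},"jaw":{"type":"number"},"force":{"type":"number"}},"required":["deltas"]}

```bash
mkdir -p pics
python3 - <<'E'
from rig import readout, vision, ticket, outline_of
import cv2,numpy as np
s=readout.sense()
for k,v in s.items(): print(k,np.round(v,4))
for n in ["scene","top"]:
    p=vision.grab_frame(n); cv2.imwrite(f"pics/{n}0.png",p["color"][:,:,::-1])
    print(n,p["fx"],p["fy"],p["cx"],p["cy"],np.round(p["world_to_cam"],4).tolist())
E
```

```text
clock 0.0
joint_pos [ 1.1046  0.1312  1.4893 -0.      1.523  -0.0854]
joint_velocities [ 0.0004  0.0016 -0.0019 -0.0008 -0.002   0.0002]
effort [-2.00000e-03 -5.69427e+01 -5.00527e+01 -5.00000e-04  1.54000e-02
 -0.00000e+00]
tcp_pos [0.2227 0.5565 0.2302]
tool_rot [-5.9450e-01 -3.0843e+00  2.8000e-03]
ft_force [-0.648   1.2333  0.3133]
torque [ 0.0179 -0.0328  0.0223]
width 0.9994
scene 447.72067372103595 447.72067372103595 251.87384936648414 187.74997045395696 [[-0.0325, 0.9995, -0.0064, 0.0994], [0.8393, 0.0238, -0.5432, -0.4557], [-0.5427, -0.023, -0.8396, 1.6717], [0.0, 0.0, 0.0, 1.0]]
top 366.5511736466114 366.5511736466114 256.7733973713605 190.95941848554853 [[-0.0206, -0.9997, -0.0091, -0.067], [-0.9975, 0.0211, -0.067, 0.5972], [0.0672, 0.0077, -0.9977, 1.293], [0.0, 0.0, 0.0, 1.0]]
```

View pics/scene0.png

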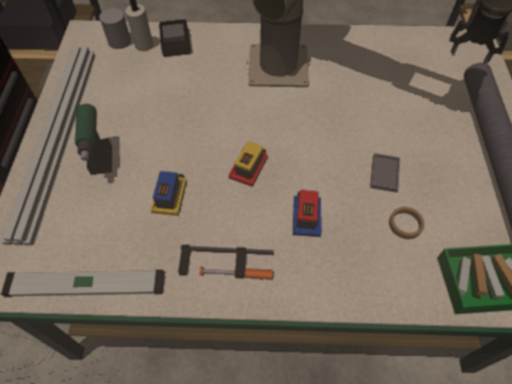

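View pics/top0.png

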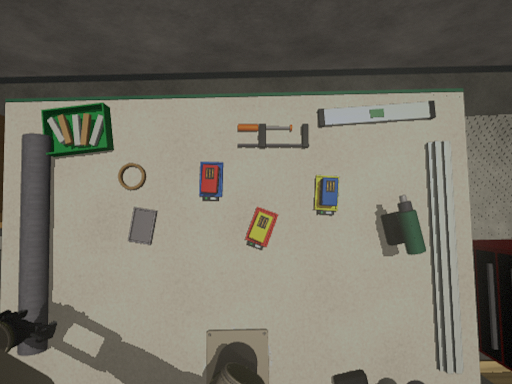

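```bash
cat > h.py <<'E'
import numpy as np, cv2
from scipy.optimize import minimize
from rig import readout, vision, ticket, outline_of
def box(x0,x1,y0,y1,z0,z1): return np.array([[x,y,z] for x in(x0,x1) for y in(y0,y1) for z in(z0,z1)])
PACK=[box(-.048,.048,-.027,.027,0,.062)]
TRAY=[box(-.062,.062,-.041,.041,0,.020)]
CR=TRAY+[box(-.078,-.062,-.02,.02,0,.018)]
U=4
def proj(P,p):
    W=p["world_to_cam"]; c=P@W[:3,:3].T+W[:3,3]
    return np.c_[p["fx"]*c[:,0]/c[:,2]+p["cx"],p["fy"]*c[:,1]/c[:,2]+p["cy"]]
def unproj(uv,z,p):
    W=p["world_to_cam"];R=W[:3,:3];o=-R.T@W[:3,3]
    d=R.T@np.array([(uv[0]-p["cx"])/p["fx"],(uv[1]-p["cy"])/p["fy"],1]); return o+d*(z-o[2])/d[2]
def rast(boxes,q,z,p):
    m=np.zeros((384*U,512*U),np.uint8); c,s=np.cos(q[2]),np.sin(q[2])
    for b in boxes:
        P=np.c_[b[:,0]*c-b[:,1]*s+q[0],b[:,0]*s+b[:,1]*c+q[1],b[:,2]+z]
        uv=((proj(P,p)+.5)*U-.5)
        cv2.fillConvexPoly(m,cv2.convexHull(np.round(uv*16).astype(np.int32)),1,shift=4)
    return m
def fit(boxes,z,obs,q0,zs=None):
    # obs: list of (pic, mask, ignore mask)
    O=[(p,cv2.resize(m.astype(np.uint8),None,fx=U,fy=U,interpolation=cv2.INTER_NEAREST),cv2.resize(g.astype(np.uint8),None,fx=U,fy=U,interpolation=cv2.INTER_NEAREST)) for p,m,g in obs]
    def f(q):
        t=0
        for p,m,g in O:
            r=rast(boxes,q,z,p); k=g==0
            t+=np.count_nonzero((r!=m)&k)/m.sum()
        return t/len(O)
    best=None
    for y in q0[2]:
        sx=np.array([[0,0,0],[.012,0,0],[0,.012,0],[0,0,.25]])
        r=minimize(f,[q0[0],q0[1],y],method="Nelder-Mead",options=dict(initial_simplex=np.array([q0[0],q0[1],y])+sx,xatol=2e-4,fatol=1e-4))
        if best is None or r.fun<best.fun: best=r
    return best.x,best.fun
E
cat > m1.py <<'E'
from h import *
pics=[vision.grab_frame("top"),vision.grab_frame("scene")]
M={}
for n in ["pack_yellow","pack_red","pack_blue","cradle_yellow","cradle_red","cradle_blue","tray_grey","drill","tape","clamp"]:
    for i,p in enumerate(pics):
        r=outline_of(n,p)
        print(n,i,[(round(float(a["score"]),2),np.round(a["xy"]).tolist(),int(a["pixels"].sum())) for a in r[:3]])
        M[n,i]=r[0] if r else None
Z=np.zeros((384,512),bool)
Y=[0,.8,1.6,2.4]
for n in ["pack_yellow","pack_red","pack_blue"]:
    o=[(p,M[n,i]["pixels"],Z) for i,p in enumerate(pics) if M[n,i]]
    g=unproj(M[n,0]["xy"],.06,pics[0])
    for oo in [o]+[[x] for x in o]:
        q,f=fit(PACK,.01,oo,(g[0],g[1],Y)); print(n,np.round(q,4),round(f,3))
for n,pk in [("cradle_yellow","pack_blue"),("cradle_red","pack_yellow"),("cradle_blue","pack_red"),("tray_grey",None)]:
    o=[(p,M[n,i]["pixels"],M[pk,i]["pixels"] if pk else Z) for i,p in enumerate(pics) if M[n,i]]
    g=unproj(M[pk or n,0]["xy"],.02,pics[0])
    for oo in [o]+[[x] for x in o]:
        q,f=fit(CR if pk else TRAY,0,oo,(g[0],g[1],Y+[y+3.14 for y in Y])); print(n,np.round(q,4),round(f,3))
E
python3 m1.py
```

```text
pack_yellow 0 [(0.79, [263.0, 225.0], 443)]
pack_yellow 1 [(0.89, [250.0, 159.0], 781)]
pack_red 0 [(0.98, [209.0, 181.0], 515)]
pack_red 1 [(0.77, [309.0, 212.0], 723)]
pack_blue 0 [(0.88, [327.0, 190.0], 555)]
pack_blue 1 [(0.77, [166.0, 191.0], 815)]
cradle_yellow 0 [(0.57, [323.0, 207.0], 361)]
cradle_yellow 1 [(0.64, [178.0, 208.0], 398)]
cradle_red 0 [(0.62, [265.0, 234.0], 465)]
cradle_red 1 [(0.89, [250.0, 177.0], 345)]
cradle_blue 0 [(0.82, [217.0, 180.0], 422)]
cradle_blue 1 [(0.69, [303.0, 229.0], 516)]
tray_grey 0 [(0.98, [141.0, 222.0], 841)]
tray_grey 1 [(0.6, [384.0, 170.0], 1025)]
drill 0 [(0.98, [404.0, 233.0], 1535)]
drill 1 [(0.57, [91.0, 147.0], 1744), (0.55, [403.0, 228.0], 540)]
tape 0 [(0.6, [123.0, 173.0], 333)]
tape 1 [(0.68, [407.0, 228.0], 559)]
clamp 0 [(0.61, [264.0, 138.0], 600)]
clamp 1 [(0.84, [238.0, 264.0], 1292)]
pack_yellow [ 0.4706 -0.091   2.7437] 0.128
pack_yellow [ 0.471  -0.0888  2.7537] 0.07
pack_yellow [ 0.4691 -0.0952  2.7463] 0.05
pack_red [0.6423 0.0824 3.0942] 0.146
pack_red [ 0.6428  0.0859 -0.0207] 0.053
pack_red [ 0.6378  0.0795 -0.1074] 0.111
pack_blue [ 0.5881 -0.3327 -0.0573] 0.109
pack_blue [ 0.5882 -0.3307 -0.0993] 0.07
pack_blue [ 0.5839 -0.3355 -0.0597] 0.079
cradle_yellow [ 0.5851 -0.3294  6.1805] 0.235
cradle_yellow [ 0.5858 -0.3279 -0.0744] 0.143
cradle_yellow [ 0.5833 -0.3345  6.223 ] 0.13
cradle_red [ 0.4699 -0.0934  5.8811] 0.205
cradle_red [ 0.4709 -0.0919 -0.3692] 0.15
cradle_red [ 0.4674 -0.0968  5.9371] 0.115
cradle_blue [ 0.6444  0.0816 -0.0514] 0.199
cradle_blue [ 0.6467  0.0829 -0.0164] 0.167
cradle_blue [0.643  0.0802 6.2305] 0.114
tray_grey [0.482  0.3325 2.9599] 0.084
tray_grey [0.4828 0.3355 6.1035] 0.047
tray_grey [0.4809 0.3299 2.9604] 0.035
```

```bash
cat > d.py <<'E'
import sys
from h import *
from scipy.spatial.transform import Rotation as Ro
def delta(x,y,z,yaw):
    s=readout.sense();R=Ro.from_rotvec(s["tool_rot"]).as_matrix()
    d=R.T@(np.array([x,y,z])-s["tcp_pos"])*1000
    cur=np.arctan2(R[1,0],R[0,0]); t=(cur-yaw+np.pi/2)%np.pi-np.pi/2
    print("t",s["clock"],"tcp",np.round(s["tcp_pos"],4),"yaw",round(cur,3),"w",round(float(s["width"]),3),"F",np.round(s["ft_force"],1),"q6",round(s["joint_pos"][5],2))
    print("DELTA",np.round(d,1),"turn",round(t,3),"tilt",np.round(R[:,2],3))
if __name__=="__main__": delta(*map(float,sys.argv[1:5]))
E
python3 d.py 0.643 0.083 0.23 -0.05
```

```text
t 1.2 tcp [0.223  0.557  0.2313] yaw 2.761 w 1.0 F [-0.5  0.5 -0.2] q6 -0.09
DELTA [-566.1 -284.     1.3] turn -0.331 tilt [ 0.  0. -1.]
```

move_arm(deltas=[[-30,-15,0,-0.07],[-75,-37,0,-0.14],[-120,-60,0,-0.21],[-165,-82,0,-0.28],[-210,-105,0,-0.33]], jaw=0, force=50)

```text
clock: 1.7
tcp_pos: [0.3791, 0.381, 0.2315]
tool_rot: [0.075, 3.14, 0.001]
ft_force: [0.2, 1.0, -0.5]
width: 1.001
```

```bash
python3 d.py 0.643 0.083 0.23 -0.05
```

```text
t 1.7 tcp [0.3791 0.381  0.2315] yaw 3.094 w 1.001 F [ 0.2  1.  -0.5] q6 -0.83
DELTA [-277.8 -285.1    1.5] turn 0.002 tilt [ 0.  0. -1.]
```

move_arm(deltas=[[-28,-29,0,0],[-56,-57,0,0],[-84,-86,0,0],[-112,-115,0,0],[-140,-143,0,0]])

```text
clock: 2.2
tcp_pos: [0.5116, 0.2311, 0.2315]
tool_rot: [0.08, 3.14, 0.0]
ft_force: [0.4, 1.7, 0.5]
width: 1.001
```

move_arm(deltas=[[-33,-33,0,0],[-66,-66,0,0],[-98,-100,0,0],[-123,-126,0,0],[-138,-142,0,0]])

```text
clock: 2.7
tcp_pos: [0.6427, 0.0809, 0.231]
tool_rot: [0.083, 3.14, -0.001]
ft_force: [-0.2, 0.0, -0.7]
width: 1.002
```

```bash
cat > w.py <<'E'
import sys
from h import *
p=vision.grab_frame("wrist"); cv2.imwrite(f"pics/{sys.argv[1]}.png",p["color"][:,:,::-1])
Y=[0,.8,1.6,2.4]; Z=np.zeros((384,512),bool); M={}
for n in sys.argv[2:]:
    n,b,z=(n.split(":")+[".01"])[:3] if ":" in n else (n,"",".01")
    r=outline_of(n,p); print(n,[(round(float(a["score"]),2),np.round(a["xy"]).tolist(),int(a["pixels"].sum())) for a in r[:2]])
    if not r: continue
    M[n]=r[0]["pixels"]
    # rows cut off by picture border are handled since rasters clip too
    if n.startswith("pack"): B,z=PACK,float(z)
    else: B,z=(TRAY if "tray" in n else CR),0
    g=unproj(r[0]["xy"],.04,p)
    ign=M.get(b,Z)
    q,f=fit(B,z,[(p,M[n],ign)],(g[0],g[1],Y+([y+3.14 for y in Y] if "cradle" in n else [])))
    print("  pose",np.round(q,4),round(f,3))
E
python3 w.py w1 pack_red cradle_blue:pack_red; python3 d.py 0.643 0.083 0.23 -0.05
```

```text
pack_red [(0.96, [262.0, 176.0], 3751)]
  pose [ 0.6382  0.0825 -0.0756] 0.058
cradle_blue []
t 2.85 tcp [0.6417 0.0824 0.2308] yaw 3.088 w 0.998 F [0.1 0.5 0.3] q6 -1.47
DELTA [-1.3  0.7  0.8] turn -0.003 tilt [-0.001 -0.    -1.   ]
```

View pics/w1.png

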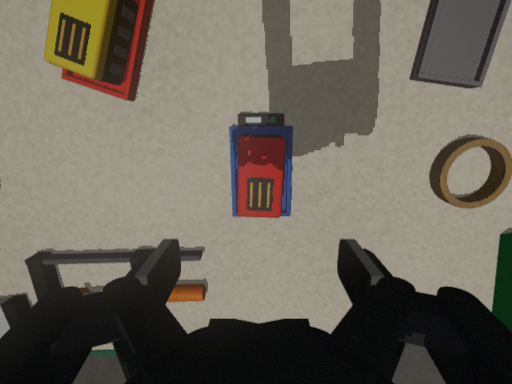

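```bash
cat >> h.py <<'E'
HUE={"red":[(0,8),(172,180)],"blue":[(105,130)],"yellow":[(20,34)]}
def colfit(col,p,guess,exclude,V=60,S=110):
    hsv=cv2.cvtColor(p["color"],cv2.COLOR_RGB2HSV); m=np.zeros((384,512),bool)
    for a,b in HUE[col]: m|=(hsv[...,0]>=a)&(hsv[...,0]<=b)
    m&=(hsv[...,1]>S)&(hsv[...,2]>V)
    near=rast([box(-.08,.08,-.06,.06,0,.03)],guess,0,p)[2::U,2::U]>0
    m&=near&~exclude
    pts=np.argwhere(m)[:,::-1].astype(np.int32)
    h=cv2.convexHull(pts); f=np.zeros((384,512),np.uint8); cv2.fillConvexPoly(f,h,1)
    q,e=fit(TRAY,0,[(p,f>0,exclude)],(guess[0],guess[1],[guess[2]]))
    return q,e
E
cat > c.py <<'E'
import sys
from h import *
p=vision.grab_frame(sys.argv[1])
col,pk=sys.argv[2:4]; g=list(map(float,sys.argv[4:7]))
ex=np.zeros((384,512),bool)
if pk!="-":
    r=outline_of(pk,p); 
    if r: ex=cv2.dilate(r[0]["pixels"].astype(np.uint8),np.ones((3,3)))>0
print(col,colfit(col,p,g,ex))
E
python3 c.py wrist blue pack_red .643 .082 -.05;python3 c.py top blue pack_red .643 .082 -.05
```

```text
blue (array([ 0.64337607,  0.08437167, -0.04738287]), np.float64(0.024900444526764216))
blue (array([ 0.64821818,  0.07155298, -0.22006138]), np.float64(0.8680239179954442))
```

move_arm(deltas=[[0,0,20,0.01],[1,0,50,0.02],[2,0,80,0.02],[2,0,110,0.02],[2,0,130,0.02]])

```text
clock: 3.55
tcp_pos: [0.6375, 0.085, 0.0989]
tool_rot: [-0.108, -3.137, 0.0]
ft_force: [-1.0, 0.3, -0.9]
width: 0.997
```

```bash
python3 d.py 0.640 0.0828 0.034 -0.07
```

```text
t 3.55 tcp [0.6375 0.085  0.0989] yaw 3.072 w 0.997 F [-1.   0.3 -0.9] q6 -1.45
DELTA [-2.9 -2.  64.9] turn 0.001 tilt [-0.003 -0.    -1.   ]
```

move_arm(deltas=[[-1,-1,15,0],[-2,-2,32,0],[-2,-2,50,0],[-2,-2,60,0],[-2,-2,65,0]])

```text
clock: 4.05
tcp_pos: [0.6404, 0.0817, 0.0348]
tool_rot: [-0.111, -3.138, 0.0]
ft_force: [-0.6, -0.0, 0.5]
width: 0.999
```

move_arm(deltas=[[0,0,0,0],[0,0,0,0],[0,0,0,0],[0,0,0,0],[0,0,0,0]], jaw=1, force=50)

```text
clock: 4.55
tcp_pos: [0.6421, 0.0817, 0.0376]
tool_rot: [0.111, 3.137, 0.0]
ft_force: [0.1, -0.1, 5.6]
width: 0.623
```

move_arm(deltas=[[0,0,0,0],[0,0,0,0],[0,0,0,0],[0,0,0,0],[0,0,0,0]])

```text
clock: 5.05
tcp_pos: [0.6421, 0.0817, 0.0376]
tool_rot: [0.111, 3.137, 0.0]
ft_force: [0.1, 0.1, 6.1]
width: 0.627
```

```bash
python3 d.py 0.640 0.0828 0.034 -0.07
```

```text
t 5.05 tcp [0.6421 0.0817 0.0376] yaw 3.071 w 0.627 F [0.1 0.1 6.1] q6 -1.45
DELTA [2.2 0.9 3.6] turn -0.001 tilt [ 0.002  0.    -1.   ]
```

move_arm(deltas=[[0,0,-6,0],[0,0,-18,0],[0,0,-40,0],[0,0,-65,0],[0,0,-85,0]])

```text
clock: 5.55
tcp_pos: [0.6409, 0.0817, 0.1227]
tool_rot: [-0.111, -3.139, 0.0]
ft_force: [0.8, 0.9, -4.4]
width: 0.627
```

```bash
python3 w.py w2 pack_red:x:0.09;  python3 d.py 0.482 0.3325 0.12 2.96; python3 c.py wrist blue pack_red .643 .084 -.05
```

```text
pack_red [(0.87, [259.0, 234.0], 19000)]
  pose [ 0.6389  0.0817 -0.0853] 0.181
t 5.65 tcp [0.6433 0.0818 0.1256] yaw 3.071 w 0.628 F [ 0.6  0.3 -3.1] q6 -1.45
DELTA [178.7 238.7   4.7] turn 0.111 tilt [ 0.006  0.    -1.   ]
blue (array([ 0.64349913,  0.08345421, -0.04058174]), np.float64(0.027028439983270598))
```

View pics/w2.png

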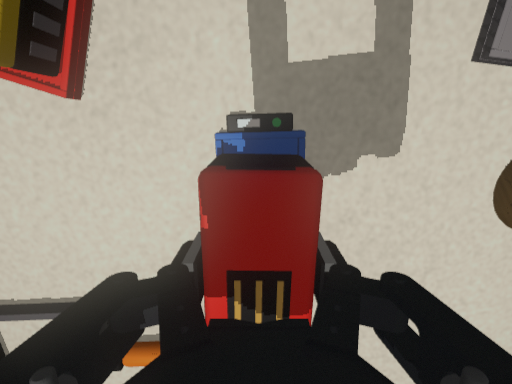

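```bash
cat > far.py <<'E'
# given far-edge pixel of the held pack: centre offset from TCP along tool axis
import sys
from h import *
from scipy.spatial.transform import Rotation as Ro
u,v,off=map(float,sys.argv[1:4]); p=vision.grab_frame("wrist"); s=readout.sense(); R=Ro.from_rotvec(s["tool_rot"]).as_matrix()
X=unproj((u,v),s["tcp_pos"][2]-off+.062,p); d=R.T@(X-s["tcp_pos"]); print("edge in tool",np.round(d*1000,1),"pack centre at tool x", round((d[0]-.048)*1000,1))
c=p["color"]; print([tuple(int(a) for a in c[r,int(u)]) for r in range(int(v)-14,int(v)+6,2)])
E
python3 far.py 260 168 .0276
```

```text
edge in tool [ 51.2   0.7 -34.3] pack centre at tool x 3.2
[(38, 37, 49), (38, 33, 34), (37, 32, 34), (36, 30, 32), (36, 29, 32), (36, 27, 30), (36, 28, 31), (37, 29, 31), (81, 28, 29), (103, 29, 29)]
```

Run:
```python
from h import *
p=vision.grab_frame("wrist");W=p["world_to_cam"];print(-W[:3,:3].T@W[:3,3],W[2,:3])
s=readout.sense();print(s["tcp_pos"])
print(p["color"][150:330:6,222].tolist())
for z in(.099,.143,.161):
  c,n=np.cos(-.07),np.sin(-.07)
  for dx in(0,.003,.006): 
    x=s["tcp_pos"][0]-.048-dx; print(z,dx,proj(np.array([[x,.085,z]]),p))
```

```text
[0.56877671 0.08662843 0.26229697] [ 0.27579274 -0.01934489 -0.96102244]
[0.6397604  0.08163465 0.11925082]
[[61, 63, 77], [59, 54, 51], [57, 54, 50], [99, 51, 48], [117, 50, 46], [120, 49, 45], [119, 47, 40], [119, 46, 41], [119, 44, 38], [119, 43, 37], [119, 42, 37], [118, 41, 34], [118, 39, 33], [119, 39, 34], [117, 36, 29], [117, 35, 30], [117, 33, 28], [116, 31, 27], [116, 30, 25], [115, 27, 22], [115, 25, 21], [115, 25, 21], [115, 23, 19], [115, 23, 20], [115, 24, 20], [194, 46, 37], [194, 44, 37], [193, 42, 35], [150, 32, 27], [20, 16, 17]]
0.099 0 [[258.59590133 157.43603174]]
0.099 0.003 [[258.25110855 152.5282793 ]]
0.099 0.006 [[257.90278618 147.57028708]]
0.143 0 [[258.58775552 171.10544875]]
0.143 0.003 [[258.12160232 164.56515955]]
0.143 0.006 [[257.64898672 157.93420048]]
0.161 0 [[258.58250879 179.9099386 ]]
0.161 0.003 [[258.03794246 172.34087735]]
0.161 0.006 [[257.48454712 164.64909962]]
```

```bash
python3 d.py 0.60 0.32 0.13 2.96
```

```text
t 5.85 tcp [0.6398 0.0816 0.1193] yaw 3.071 w 0.624 F [-0.6  0.4 -5.6] q6 -1.45
DELTA [ 56.5 235.  -10.7] turn 0.111 tilt [-0.003 -0.    -1.   ]
```

move_arm(deltas=[[5,20,-5,0.02],[15,65,-10,0.04],[28,118,-10,0.07],[42,172,-10,0.09],[50,210,-10,0.11]])

```text
clock: 6.35
tcp_pos: [0.6043, 0.296, 0.1291]
tool_rot: [-0.285, -3.126, 0.002]
ft_force: [1.0, 0.3, -4.5]
width: 0.628
```

move_arm(deltas=[[3,12,0,0],[6,22,0,0],[6,25,0,0],[6,25,0,0],[6,25,0,0]])

```text
clock: 6.85
tcp_pos: [0.6051, 0.3188, 0.1309]
tool_rot: [-0.286, -3.128, 0.001]
ft_force: [-0.0, -0.4, -4.8]
width: 0.625
```

```bash
python3 w.py w3 tray_grey;  python3 d.py 0.4835 0.3322 0.12 2.96
```

```text
tray_grey [(0.75, [247.0, 60.0], 11924)]
  pose [0.4793 0.333  2.958 ] 0.015
t 6.95 tcp [0.6052 0.319  0.1312] yaw 2.959 w 0.625 F [ 0.5  0.4 -5.4] q6 -0.98
DELTA [122.1  -9.1  11.2] turn -0.001 tilt [-0. -0. -1.]
```

View pics/w3.png

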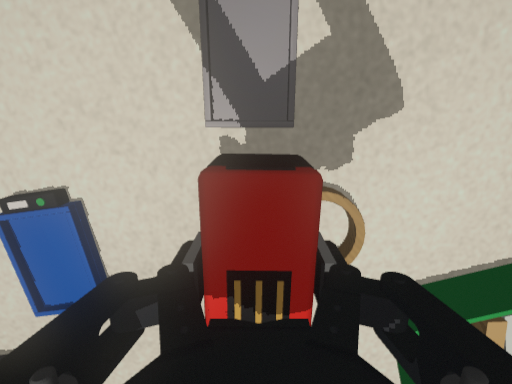

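```bash
python3 w.py w3b cradle_blue;  python3 d.py 0.482 0.3327 0.128 2.959
```

```text
cradle_blue [(0.75, [52.0, 249.0], 9512)]
  pose [0.6269 0.085  3.1094] 0.113
t 7.05 tcp [0.6051 0.3194 0.1314] yaw 2.959 w 0.628 F [-1.  -0.2 -5. ] q6 -0.98
DELTA [123.5  -9.2   3.4] turn 0.0 tilt [ 0. -0. -1.]
```

move_arm(deltas=[[12,-1,0,0],[45,-3,0,0],[85,-6,0,0],[114,-9,0,0],[123,-9,3,0]])

```text
clock: 7.55
tcp_pos: [0.4798, 0.3337, 0.1286]
tool_rot: [-0.282, -3.128, -0.0]
ft_force: [-0.4, 0.1, -4.6]
width: 0.622
```

move_arm(deltas=[[0,0,10,0],[0,0,24,0],[0,0,36,0],[0,0,42,0],[0,0,42,0]])

```text
clock: 8.05
tcp_pos: [0.4814, 0.3326, 0.0839]
tool_rot: [-0.284, -3.126, 0.003]
ft_force: [0.4, -0.7, -5.3]
width: 0.621
```

```bash
python3 w.py w4 tray_grey:pack_red;  python3 d.py 0.481 0.3327 0.038 2.959
```

```text
tray_grey [(0.91, [258.0, 141.0], 2922)]
  pose [0.4792 0.333  2.9589] 4.078
t 8.15 tcp [0.4823 0.3334 0.086 ] yaw 2.96 w 0.626 F [ 0.8  0.7 -5. ] q6 -0.87
DELTA [ 1.2 -0.9 48. ] turn 0.001 tilt [-0. -0. -1.]
```

View pics/w4.png

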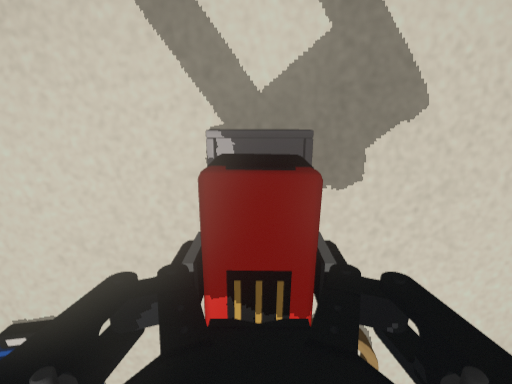

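move_arm(deltas=[[0,0,10,0],[1,0,24,0],[1,-1,35,0],[1,-1,41,0],[1,-1,43,0]])

```text
clock: 8.65
tcp_pos: [0.4798, 0.3322, 0.0415]
tool_rot: [-0.283, -3.127, 0.002]
ft_force: [-0.5, 0.4, -4.9]
width: 0.624
```

move_arm(deltas=[[0,0,1,0],[0,0,2,0],[0,0,3,0],[0,0,4,0],[0,0,5,0]])

```text
clock: 9.15
tcp_pos: [0.4811, 0.3329, 0.0385]
tool_rot: [0.284, 3.128, 0.001]
ft_force: [-0.3, -0.1, -5.6]
width: 0.629
```

move_arm(deltas=[[0,0,1,0],[0,0,2,0],[0,0,2,0],[0,0,2,0],[0,0,2,0]])

```text
clock: 9.65
tcp_pos: [0.4813, 0.3331, 0.0376]
tool_rot: [0.283, 3.128, 0.001]
ft_force: [-3.0, -2.2, 5.5]
width: 0.629
```

move_arm(deltas=[[0,0,0,0],[0,0,0,0],[0,0,0,0],[0,0,0,0],[0,0,0,0]], jaw=0)

```text
clock: 10.15
tcp_pos: [0.481, 0.3328, 0.0363]
tool_rot: [0.284, 3.129, 0.0]
ft_force: [0.2, -0.1, -0.8]
width: 0.997
```

move_arm(deltas=[[0,0,-5,0],[0,0,-20,0],[0,0,-45,0],[0,0,-80,0],[0,0,-110,0]])

```text
clock: 10.65
tcp_pos: [0.4812, 0.333, 0.1493]
tool_rot: [0.284, 3.127, 0.001]
ft_force: [0.6, 0.6, -0.7]
width: 1.003
```

```bash
python3 w.py w5 pack_red tray_grey:pack_red;  python3 d.py 0.60 -.33 0.16 -.06
```

```text
pack_red [(0.75, [260.0, 194.0], 6666)]
  pose [ 0.4782  0.3334 -0.1859] 0.061
tray_grey [(0.82, [252.0, 136.0], 2720)]
  pose [ 0.4794  0.3328 -0.1805] 0.059
t 10.8 tcp [0.4831 0.3341 0.151 ] yaw 2.961 w 1.001 F [-0.4  0.3 -0.8] q6 -0.87
DELTA [-234.5 -632.2  -10.7] turn -0.121 tilt [ 0.006  0.004 -1.   ]
```

View pics/w5.png

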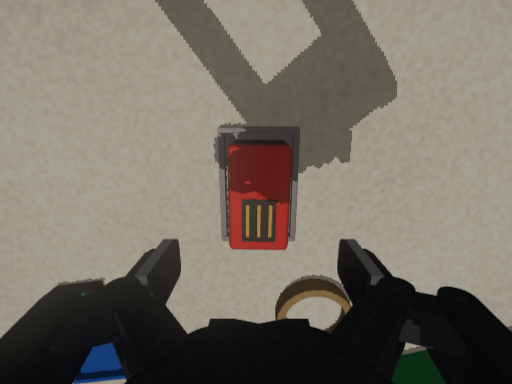

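move_arm(deltas=[[-8,-22,-10,-0.03],[-25,-66,-30,-0.06],[-42,-112,-40,-0.09],[-58,-157,-40,-0.12],[-74,-200,-40,-0.12]])

```text
clock: 11.3
tcp_pos: [0.5175, 0.1208, 0.1864]
tool_rot: [0.093, 3.14, -0.0]
ft_force: [0.9, -0.4, -0.5]
width: 1.003
```

```bash
python3 d.py 0.59 -.33 0.19 -.06
```

```text
t 11.3 tcp [0.5175 0.1208 0.1864] yaw 3.082 w 1.003 F [ 0.9 -0.4 -0.5] q6 -1.38
DELTA [ -99.1 -445.7   -3.5] turn 0.001 tilt [ 0. -0. -1.]
```

move_arm(deltas=[[-10,-45,0,0],[-20,-92,0,0],[-31,-138,0,0],[-41,-185,0,0],[-51,-230,0,0]])

```text
clock: 11.8
tcp_pos: [0.5541, -0.1119, 0.1857]
tool_rot: [-0.096, -3.139, -0.0]
ft_force: [0.9, 0.4, 0.1]
width: 1.001
```

move_arm(deltas=[[-9,-43,0,0],[-19,-88,0,0],[-29,-133,0,0],[-40,-178,0,0],[-48,-213,0,0]])

```text
clock: 12.3
tcp_pos: [0.589, -0.3279, 0.1854]
tool_rot: [-0.097, -3.139, -0.001]
ft_force: [0.7, -0.0, 1.3]
width: 1.0
```

```bash
python3 w.py w6 pack_blue cradle_yellow:pack_blue;python3 c.py wrist yellow pack_blue .586 -.33 -.07;  python3 d.py 0.59 -.33 0.19 -.06
```

```text
pack_blue [(0.8, [254.0, 183.0], 5183)]
  pose [ 0.5839 -0.332   3.0564] 0.041
cradle_yellow [(0.57, [260.0, 133.0], 3089)]
  pose [ 0.5832 -0.3307  6.1968] 0.136
yellow (array([ 0.58388212, -0.33040902, -0.08901658]), np.float64(0.011853002070393375))
t 12.55 tcp [ 0.5891 -0.3249  0.1853] yaw 3.08 w 0.997 F [-0.2  0.5 -0.6] q6 -2.09
DELTA [-1.2 -5.  -4.7] turn -0.001 tilt [-0.001  0.001 -1.   ]
```

View pics/w6.png

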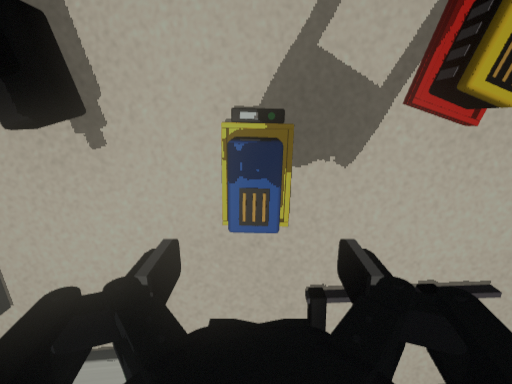

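```bash
python3 d.py 0.585 -.332 0.035 3.056
```

```text
t 12.55 tcp [ 0.5891 -0.3249  0.1853] yaw 3.08 w 0.997 F [-0.2  0.5 -0.6] q6 -2.09
DELTA [  3.4  -7.5 150.3] turn 0.024 tilt [-0.001  0.001 -1.   ]
```

move_arm(deltas=[[1,-2,15,0.01],[3,-5,45,0.02],[3,-6,70,0.02],[3,-6,85,0.02],[3,-6,90,0.02]])

```text
clock: 13.05
tcp_pos: [0.5849, -0.3293, 0.0932]
tool_rot: [-0.125, -3.135, -0.004]
ft_force: [0.0, 1.1, -0.5]
width: 0.999
```

```bash
python3 d.py 0.585 -.332 0.035 3.056
```

```text
t 13.05 tcp [ 0.5849 -0.3293  0.0932] yaw 3.062 w 0.999 F [ 0.   1.1 -0.5] q6 -2.08
DELTA [-0.5 -2.8 58.2] turn 0.006 tilt [-0.004  0.003 -1.   ]
```

move_arm(deltas=[[0,-1,12,0.01],[0,-2,30,0.01],[0,-2,46,0.01],[0,-2,56,0.01],[0,-2,59,0.01]])

```text
clock: 13.55
tcp_pos: [0.585, -0.3325, 0.0349]
tool_rot: [-0.143, -3.136, -0.003]
ft_force: [-0.3, -0.0, -0.4]
width: 0.998
```

move_arm(deltas=[[0,0,0,0],[0,0,0,0],[0,0,0,0],[0,0,0,0],[0,0,0,0]], jaw=1, force=50)

```text
clock: 14.05
tcp_pos: [0.5868, -0.3337, 0.0384]
tool_rot: [0.143, 3.137, -0.001]
ft_force: [0.6, 0.3, 4.7]
width: 0.623
```

move_arm(deltas=[[0,0,0,0],[0,0,0,0],[0,0,0,0],[0,0,0,0],[0,0,0,0]])

```text
clock: 14.55
tcp_pos: [0.5868, -0.3336, 0.0384]
tool_rot: [0.142, 3.137, -0.001]
ft_force: [0.5, 0.7, 6.0]
width: 0.627
```

move_arm(deltas=[[0,0,-6,0],[0,0,-18,0],[0,0,-40,0],[0,0,-65,0],[0,0,-85,0]])

```text
clock: 15.05
tcp_pos: [0.5859, -0.3331, 0.1236]
tool_rot: [-0.143, -3.138, -0.0]
ft_force: [-0.0, -0.5, -5.1]
width: 0.62
```

```bash
python3 w.py w7 ;python3 c.py wrist yellow pack_blue .584 -.33 -.08;  python3 d.py 0.6434 .0844 0.125 -.047
```

```text
yellow (array([ 0.58377413, -0.3298352 , -0.07529546]), np.float64(0.016472868217054265))
t 15.2 tcp [ 0.587  -0.3339  0.1243] yaw 3.051 w 0.626 F [-0.9 -0.5 -5.7] q6 -2.07
DELTA [-18.2 421.7  -1.4] turn -0.044 tilt [ 0.003 -0.002 -1.   ]
```

View pics/w7.png

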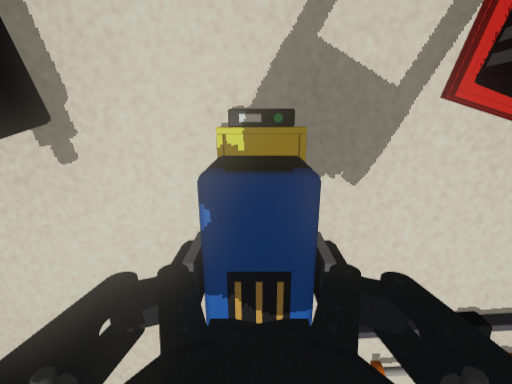

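move_arm(deltas=[[-1,20,-8,-0.01],[-3,62,-15,-0.02],[-5,110,-15,-0.03],[-7,158,-15,-0.04],[-9,206,-15,-0.04]])

```text
clock: 15.7
tcp_pos: [0.6124, -0.1261, 0.1354]
tool_rot: [-0.079, -3.138, -0.002]
ft_force: [0.8, -0.1, -5.7]
width: 0.621
```

```bash
python3 d.py 0.6444 .0844 0.125 -.047
```

```text
t 15.7 tcp [ 0.6124 -0.1261  0.1354] yaw 3.091 w 0.621 F [ 0.8 -0.1 -5.7] q6 -1.81
DELTA [-21.4 211.8  10.5] turn -0.003 tilt [-0.003  0.001 -1.   ]
```

move_arm(deltas=[[-5,45,0,0],[-9,92,0,0],[-14,140,0,0],[-18,180,0,0],[-21,202,2,0]])

```text
clock: 16.2
tcp_pos: [0.6435, 0.0764, 0.1336]
tool_rot: [-0.074, -3.138, -0.002]
ft_force: [0.9, -0.2, -4.3]
width: 0.624
```

move_arm(deltas=[[0,6,5,0],[0,9,15,0],[0,10,25,0],[0,10,30,0],[0,10,30,0]])

```text
clock: 16.7
tcp_pos: [0.6442, 0.0805, 0.1032]
tool_rot: [-0.082, -3.137, 0.001]
ft_force: [0.4, 0.6, -5.1]
width: 0.622
```

```bash
python3 w.py w8; python3 d.py 0.6444 .0844 0.038 -.047
```

```text
t 16.75 tcp [0.6448 0.0807 0.1042] yaw 3.089 w 0.624 F [ 0.4  0.5 -5.2] q6 -1.47
DELTA [ 0.5  3.7 66.2] turn -0.005 tilt [-0.002 -0.    -1.   ]
```

View pics/w8.png

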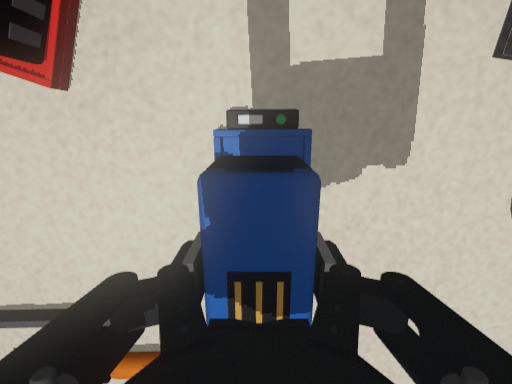

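move_arm(deltas=[[0,2,8,0],[0,3,24,0],[0,3,42,0],[0,3,54,0],[0,3,60,0]])

```text
clock: 17.25
tcp_pos: [0.6437, 0.0847, 0.042]
tool_rot: [-0.08, -3.136, 0.001]
ft_force: [-0.3, -0.2, -6.1]
width: 0.622
```

move_arm(deltas=[[0,0,1,0],[0,0,2,0],[0,0,3,0],[0,0,4,0],[0,0,5,0]])

```text
clock: 17.75
tcp_pos: [0.6461, 0.0848, 0.0409]
tool_rot: [0.08, 3.139, 0.0]
ft_force: [-0.7, -0.2, -6.2]
width: 0.628
```

move_arm(deltas=[[0,0,0.5,0],[0,0,1,0],[0,0,1.5,0],[0,0,2,0],[0,0,2,0]])

```text
clock: 18.25
tcp_pos: [0.6458, 0.0848, 0.0385]
tool_rot: [0.08, 3.14, -0.0]
ft_force: [-1.7, -0.0, -3.6]
width: 0.622
```

move_arm(deltas=[[0,0,0.5,0],[0,0,1,0],[0,0,1,0],[0,0,1,0],[0,0,1,0]])

```text
clock: 18.75
tcp_pos: [0.6461, 0.0848, 0.0385]
tool_rot: [0.08, 3.14, 0.0]
ft_force: [-5.0, -0.9, 5.4]
width: 0.627
```

move_arm(deltas=[[0,0,0,0],[0,0,0,0],[0,0,0,0],[0,0,0,0],[0,0,0,0]], jaw=0)

```text
clock: 19.25
tcp_pos: [0.6457, 0.0847, 0.0373]
tool_rot: [0.08, 3.14, 0.0]
ft_force: [0.4, 0.3, 0.2]
width: 0.996
```

move_arm(deltas=[[0,0,-5,0],[0,0,-20,0],[0,0,-45,0],[0,0,-80,0],[0,0,-120,0]])

```text
clock: 19.75
tcp_pos: [0.6449, 0.0847, 0.1587]
tool_rot: [-0.08, -3.139, 0.0]
ft_force: [0.2, 0.8, 0.5]
width: 1.0
```

```bash
python3 w.py w9 pack_blue;  python3 d.py 0.475 -.092 0.18 -.39
```

```text
pack_blue [(0.96, [256.0, 194.0], 6138)]
  pose [ 0.6445  0.0847 -0.0501] 0.063
t 19.85 tcp [0.6502 0.0851 0.1671] yaw 3.091 w 1.0 F [1.5 0.3 0.6] q6 -1.47
DELTA [ 165.8 -185.7  -15.4] turn 0.339 tilt [ 0.013  0.001 -1.   ]
```

View pics/w9.png

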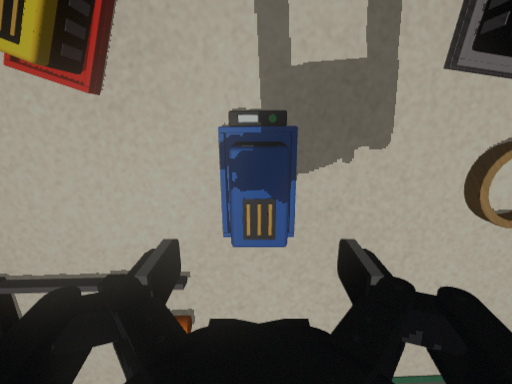

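move_arm(deltas=[[12,-13,-6,0.05],[42,-47,-20,0.13],[75,-84,-20,0.21],[108,-121,-20,0.29],[138,-155,-20,0.34]])

```text
clock: 20.35
tcp_pos: [0.4987, -0.0642, 0.1784]
tool_rot: [0.614, 3.079, -0.001]
ft_force: [1.1, -1.7, 0.7]
width: 1.001
```

```bash
python3 d.py 0.475 -.092 0.18 -.39
```

```text
t 20.35 tcp [ 0.4987 -0.0642  0.1784] yaw 2.748 w 1.001 F [ 1.1 -1.7  0.7] q6 -1.41
DELTA [ 11.2 -34.8  -1.6] turn -0.004 tilt [ 0.002 -0.001 -1.   ]
```

move_arm(deltas=[[4,-12,0,0],[9,-26,0,0],[11,-34,0,0],[11,-34,0,0],[11,-34,0,0]])

```text
clock: 20.85
tcp_pos: [0.4774, -0.0899, 0.1775]
tool_rot: [0.609, 3.082, 0.0]
ft_force: [-0.5, 0.3, -0.5]
width: 0.999
```

```bash
python3 w.py w10 pack_yellow; python3 c.py wrist red pack_yellow .47 -.092 -.38;  python3 d.py 0.475 -.092 0.18 -.39
```

```text
pack_yellow []
red (array([ 0.46813436, -0.09471871, -0.37653088]), np.float64(0.011648657498362802))
t 21.05 tcp [ 0.4772 -0.0897  0.1771] yaw 2.752 w 1.005 F [-0.9 -0.3  1.1] q6 -1.47
DELTA [ 1.1 -3.  -2.9] turn 0.0 tilt [-0.  0. -1.]
```

View pics/w10.png

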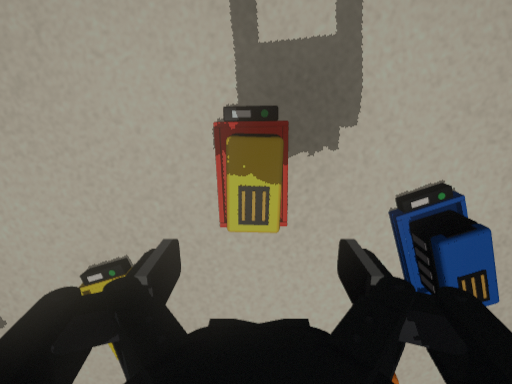

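```bash
python3 w.py w10b pack_yellow
python3 - <<'E'
from h import *
p=vision.grab_frame("wrist");hsv=cv2.cvtColor(p["color"],cv2.COLOR_RGB2HSV)
m=(hsv[...,0]>18)&(hsv[...,0]<36)&(hsv[...,1]>110)&(hsv[...,2]>50)
m[:,:200]=0;m[:,300:]=0;m[:110]=0;m[245:]=0
f=np.zeros((384,512),np.uint8);cv2.fillConvexPoly(f,cv2.convexHull(np.argwhere(m)[:,::-1].astype(np.int32)),1)
print(m.sum(),f.sum(),fit([box(-.048,.048,-.027,.027,.044,.062)],.01,[(p,f>0,f*0)],(.47,-.092,[-.38])))
E
```

```text
pack_yellow [(0.92, [254.0, 180.0], 5491)]
  pose [ 0.4677 -0.0918  2.7209] 0.045
4434 5364 (array([ 0.46860353, -0.09169288, -0.40632114]), np.float64(0.042831841909023116))
```

```bash
python3 d.py 0.470 -.0924 0.035 2.73
```

```text
t 21.2 tcp [ 0.477  -0.0899  0.1772] yaw 2.751 w 1.004 F [-0.3 -0.5 -0.3] q6 -1.47
DELTA [  5.5  -5.  142.2] turn 0.021 tilt [-0.  0. -1.]
```

move_arm(deltas=[[1,-1,15,0.01],[3,-3,42,0.02],[5,-5,65,0.02],[5,-5,80,0.02],[5,-5,84,0.02]])

```text
clock: 21.7
tcp_pos: [0.4681, -0.0924, 0.09]
tool_rot: [-0.641, -3.071, -0.001]
ft_force: [-0.1, 0.1, 0.1]
width: 0.998
```

```bash
python3 d.py 0.470 -.0924 0.035 2.73
```

```text
t 21.7 tcp [ 0.4681 -0.0924  0.09  ] yaw 2.73 w 0.998 F [-0.1  0.1  0.1] q6 -1.46
DELTA [-2.   0.8 55. ] turn 0.0 tilt [-0.005  0.001 -1.   ]
```

move_arm(deltas=[[0,0,12,0],[0,0,28,0],[0,0,43,0],[0,0,53,0],[0,0,56,0]])

```text
clock: 22.2
tcp_pos: [0.4697, -0.0928, 0.0362]
tool_rot: [-0.641, -3.074, -0.0]
ft_force: [-1.0, 0.2, -0.0]
width: 0.999
```

move_arm(deltas=[[0,0,0,0],[0,0,0,0],[0,0,0,0],[0,0,0,0],[0,0,0,0]], jaw=1, force=50)

```text
clock: 22.7
tcp_pos: [0.4712, -0.0933, 0.0384]
tool_rot: [0.64, 3.074, -0.0]
ft_force: [0.3, 0.6, 6.5]
width: 0.623
```

move_arm(deltas=[[0,0,0,0],[0,0,0,0],[0,0,0,0],[0,0,0,0],[0,0,0,0]])

```text
clock: 23.2
tcp_pos: [0.4712, -0.0933, 0.0384]
tool_rot: [0.64, 3.074, -0.0]
ft_force: [-0.1, 0.1, 4.9]
width: 0.62
```

move_arm(deltas=[[0,0,-6,0],[0,0,-18,0],[0,0,-40,0],[0,0,-65,0],[0,0,-85,0]])

```text
clock: 23.7
tcp_pos: [0.4702, -0.093, 0.124]
tool_rot: [0.641, 3.075, -0.0]
ft_force: [0.2, 0.3, -4.3]
width: 0.621
```

```bash
python3 w.py w11; python3 c.py wrist red pack_yellow .468 -.094 -.38;  python3 d.py 0.585 -.3304 0.125 -.083
```

```text
red (array([ 0.46833925, -0.09464102, -0.36564781]), np.float64(0.012576909156713717))
t 23.85 tcp [ 0.4714 -0.0934  0.1239] yaw 2.731 w 0.625 F [ 0.1 -0.2 -4.7] q6 -1.46
DELTA [-198.8 -172.    -0.5] turn -0.328 tilt [ 0.003 -0.001 -1.   ]
```

View pics/w11.png

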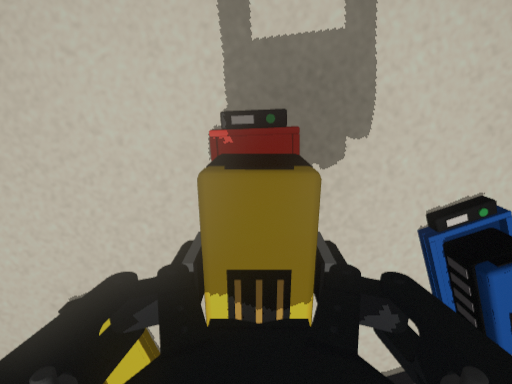

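move_arm(deltas=[[-10,-9,-5,-0.05],[-32,-28,-12,-0.12],[-58,-50,-12,-0.2],[-84,-73,-12,-0.28],[-110,-95,-12,-0.328]])

```text
clock: 24.35
tcp_pos: [0.5325, -0.2247, 0.1321]
tool_rot: [-0.125, -3.136, -0.002]
ft_force: [0.8, 0.1, -4.0]
width: 0.622
```

```bash
python3 d.py 0.5853 -.3303 0.125 -.082
```

```text
t 24.35 tcp [ 0.5325 -0.2247  0.1321] yaw 3.062 w 0.622 F [ 0.8  0.1 -4. ] q6 -1.98
DELTA [ -61.  -101.1    6.8] turn 0.002 tilt [-0.003  0.001 -1.   ]
```

move_arm(deltas=[[-15,-25,0,0],[-33,-54,0,0],[-50,-80,0,0],[-58,-94,0,0],[-61,-98,5,0]])

```text
clock: 24.85
tcp_pos: [0.5856, -0.3282, 0.1274]
tool_rot: [-0.132, -3.137, -0.001]
ft_force: [-0.4, -0.5, -4.5]
width: 0.623
```

move_arm(deltas=[[0,0,5,0],[0,0,15,0],[0,0,23,0],[0,0,25,0],[0,0,25,0]])

```text
clock: 25.35
tcp_pos: [0.5854, -0.3258, 0.1034]
tool_rot: [-0.129, -3.138, -0.001]
ft_force: [-0.2, -0.1, -3.9]
width: 0.623
```

```bash
python3 w.py w12; python3 d.py 0.5853 -.3303 0.0384 -.082
```

```text
t 25.4 tcp [ 0.5858 -0.3262  0.1042] yaw 3.059 w 0.626 F [ 0.3 -0.2 -4.3] q6 -2.07
DELTA [ 0.1 -4.1 65.8] turn -0.0 tilt [-0.  0. -1.]
```

View pics/w12.png

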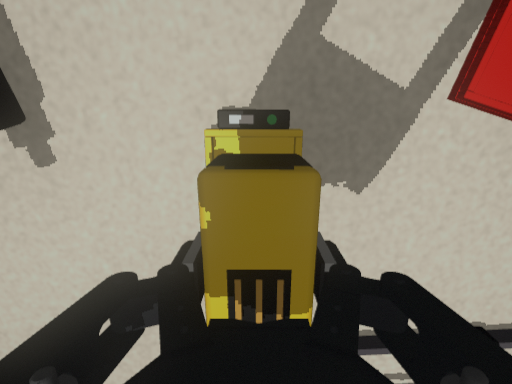

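move_arm(deltas=[[0,-2,8,0],[0,-4,24,0],[0,-4,42,0],[0,-4,54,0],[0,-4,60,0]])

```text
clock: 25.9
tcp_pos: [0.5839, -0.3296, 0.0408]
tool_rot: [-0.13, -3.135, -0.004]
ft_force: [0.3, -0.2, -4.2]
width: 0.624
```

move_arm(deltas=[[0,0,1,0],[0,0,2,0],[0,0,3,0],[0,0,4,0],[0,0,5,0]])

```text
clock: 26.4
tcp_pos: [0.586, -0.331, 0.0399]
tool_rot: [0.13, 3.138, -0.001]
ft_force: [-0.3, -1.3, -4.0]
width: 0.626
```

move_arm(deltas=[[0,0,0.5,0],[0,0,1,0],[0,0,1.5,0],[0,0,2,0],[0,0,2,0]])

```text
clock: 26.9
tcp_pos: [0.5859, -0.331, 0.0384]
tool_rot: [0.13, 3.138, -0.001]
ft_force: [-4.6, 1.6, 5.9]
width: 0.623
```

Contact. Release.

move_arm(deltas=[[0,0,0,0],[0,0,0,0],[0,0,0,0],[0,0,0,0],[0,0,0,0]], jaw=0)

```text
clock: 27.4
tcp_pos: [0.5856, -0.3307, 0.0372]
tool_rot: [0.13, 3.139, 0.0]
ft_force: [0.1, 0.1, 0.3]
width: 0.999
```

move_arm(deltas=[[0,0,-5,0],[0,0,-20,0],[0,0,-45,0],[0,0,-80,0],[0,0,-120,0]])

```text
clock: 27.9
tcp_pos: [0.585, -0.3304, 0.1587]
tool_rot: [-0.13, -3.138, -0.001]
ft_force: [0.6, -0.3, 0.3]
width: 1.001
```

```bash
python3 w.py w13 pack_yellow;  python3 d.py 0.48 .333 0.18 2.957
```

```text
pack_yellow [(0.74, [257.0, 190.0], 6281)]
  pose [ 0.5823 -0.3308  3.0596] 0.044
t 28.0 tcp [ 0.5894 -0.3332  0.1674] yaw 3.059 w 1.004 F [ 0.5 -0.1  0.5] q6 -2.08
DELTA [163.8 654.8 -18.9] turn 0.102 tilt [ 0.011 -0.008 -1.   ]
```

View pics/w13.png

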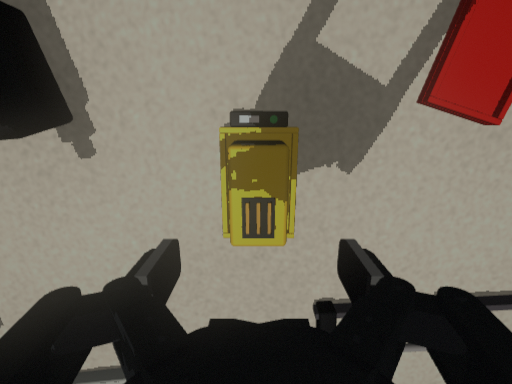

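move_arm(deltas=[[5,22,-10,0.02],[16,65,-20,0.05],[27,108,-20,0.08],[38,152,-20,0.1],[50,198,-20,0.1]])

```text
clock: 28.5
tcp_pos: [0.552, -0.128, 0.1787]
tool_rot: [0.289, 3.126, -0.001]
ft_force: [0.7, -0.3, -0.5]
width: 1.001
```

```bash
python3 d.py 0.483 .333 0.18 2.957
```

```text
t 28.5 tcp [ 0.552  -0.128   0.1787] yaw 2.957 w 1.001 F [ 0.7 -0.3 -0.5] q6 -1.7
DELTA [152.3 440.6  -1.7] turn 0.0 tilt [ 0.002 -0.001 -1.   ]
```

move_arm(deltas=[[15,45,0,0],[31,90,0,0],[47,136,0,0],[63,182,0,0],[78,226,0,0]])

```text
clock: 29.0
tcp_pos: [0.5162, 0.1092, 0.1787]
tool_rot: [0.286, 3.126, 0.001]
ft_force: [0.8, 0.0, 0.2]
width: 1.001
```

move_arm(deltas=[[15,44,0,0],[31,90,0,0],[47,135,0,0],[62,178,0,0],[73,211,0,0]])

```text
clock: 29.5
tcp_pos: [0.4824, 0.3308, 0.1786]
tool_rot: [0.284, 3.127, 0.002]
ft_force: [0.6, -0.4, -0.8]
width: 1.0
```

```bash
python3 w.py w14 pack_red;  python3 d.py 0.480 .3334 0.035 2.957
```

```text
pack_red [(0.91, [261.0, 184.0], 5375), (0.69, [97.0, 367.0], 1384)]
  pose [0.4776 0.3337 2.9594] 0.051
t 29.6 tcp [0.4819 0.3322 0.1785] yaw 2.963 w 0.996 F [-0.2 -0.6  0.6] q6 -0.88
DELTA [  2.2   0.5 143.5] turn 0.006 tilt [ 0.001  0.002 -1.   ]
```

move_arm(deltas=[[1,0,15,0],[2,0,42,0],[2,1,65,0],[2,1,82,0],[2,1,86,0]])

```text
clock: 30.1
tcp_pos: [0.4797, 0.3267, 0.0879]
tool_rot: [-0.289, -3.124, 0.005]
ft_force: [0.1, -0.9, 0.3]
width: 1.002
```

```bash
python3 d.py 0.480 .3334 0.035 2.958
```

```text
t 30.1 tcp [0.4797 0.3267 0.0879] yaw 2.957 w 1.002 F [ 0.1 -0.9  0.3] q6 -0.88
DELTA [ 0.8  6.8 52.9] turn -0.001 tilt [-0.004 -0.003 -1.   ]
```

move_arm(deltas=[[0,2,10,0],[0,2,22,0],[0,2,32,0],[0,2,36,0],[0,2,36,0]])

```text
clock: 30.6
tcp_pos: [0.4811, 0.3309, 0.0544]
tool_rot: [-0.287, -3.127, 0.001]
ft_force: [-0.7, -0.2, 0.1]
width: 0.999
```

```bash
python3 d.py 0.480 .3334 0.035 2.958
```

```text
t 30.6 tcp [0.4811 0.3309 0.0544] yaw 2.959 w 0.999 F [-0.7 -0.2  0.1] q6 -0.87
DELTA [ 1.5  2.2 19.4] turn 0.001 tilt [-0.001 -0.001 -1.   ]
```

move_arm(deltas=[[0,1,6,0],[1,2,12,0],[1,2,17,0],[1,2,19,0],[1,2,19,0]])

```text
clock: 31.1
tcp_pos: [0.4807, 0.3332, 0.0357]
tool_rot: [-0.287, -3.128, 0.001]
ft_force: [-0.6, 0.5, 0.5]
width: 1.0
```

move_arm(deltas=[[0,0,0,0],[0,0,0,0],[0,0,0,0],[0,0,0,0],[0,0,0,0]], jaw=1, force=50)

```text
clock: 31.6
tcp_pos: [0.4814, 0.3335, 0.0368]
tool_rot: [0.287, 3.128, 0.001]
ft_force: [-1.0, -0.5, 4.1]
width: 0.632
```

move_arm(deltas=[[0,0,0,0],[0,0,0,0],[0,0,0,0],[0,0,0,0],[0,0,0,0]])

```text
clock: 32.1
tcp_pos: [0.4814, 0.3335, 0.0368]
tool_rot: [0.287, 3.128, 0.001]
ft_force: [-0.8, -1.4, 4.3]
width: 0.626
```

move_arm(deltas=[[0,0,-6,0],[0,0,-18,0],[0,0,-40,0],[0,0,-65,0],[0,0,-85,0]])

```text
clock: 32.6
tcp_pos: [0.4809, 0.3334, 0.1228]
tool_rot: [0.287, 3.128, 0.0]
ft_force: [1.1, -0.1, -4.4]
width: 0.627
```

```bash
python3 w.py w15;  python3 d.py 0.4696 -.0951 0.135 -.371
```

```text
t 32.65 tcp [0.4827 0.3345 0.1268] yaw 2.959 w 0.623 F [ 2.5  1.6 -1.1] q6 -0.87
DELTA [ -65.1 -424.8   -9.4] turn 0.188 tilt [ 0.005  0.003 -1.   ]
```

View pics/w15.png

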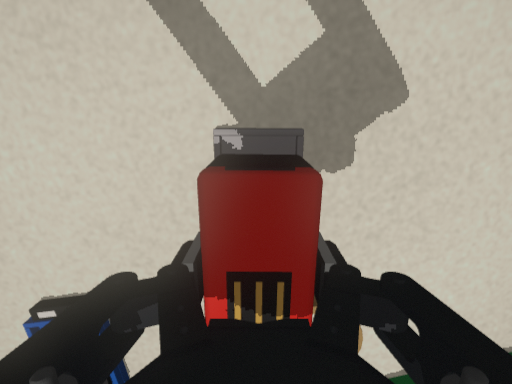

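move_arm(deltas=[[-3,-20,-8,0.04],[-10,-64,-15,0.09],[-17,-110,-15,0.14],[-24,-156,-15,0.188],[-31,-202,-15,0.188]])

```text
clock: 33.15
tcp_pos: [0.474, 0.1275, 0.1359]
tool_rot: [-0.581, -3.087, 0.0]
ft_force: [0.6, -0.5, -5.3]
width: 0.626
```

```bash
python3 d.py 0.4696 -.0951 0.13 -.371
```

```text
t 33.15 tcp [0.474  0.1275 0.1359] yaw 2.77 w 0.626 F [ 0.6 -0.5 -5.3] q6 -1.04
DELTA [ -76.8 -209.     5.9] turn -0.001 tilt [-0. -0. -1.]
```

move_arm(deltas=[[-17,-45,0,0],[-34,-92,0,0],[-51,-140,0,0],[-68,-184,0,0],[-76,-207,0,0]])

```text
clock: 33.65
tcp_pos: [0.4698, -0.0948, 0.1361]
tool_rot: [0.583, 3.087, -0.002]
ft_force: [-0.1, 0.1, -3.3]
width: 0.62
```

move_arm(deltas=[[0,-1,5,0],[0,-2,17,0],[0,-2,27,0],[0,-2,32,0],[0,-2,32,0]])

```text
clock: 34.15
tcp_pos: [0.4688, -0.0919, 0.1026]
tool_rot: [-0.576, -3.085, -0.001]
ft_force: [-0.0, 0.7, -5.3]
width: 0.626
```

```bash
python3 w.py w16; python3 d.py 0.4696 -.0951 0.0368 -.371
```

```text
t 34.2 tcp [ 0.4694 -0.0922  0.1035] yaw 2.772 w 0.625 F [-0.4  0.2 -4.9] q6 -1.5
DELTA [-1.3 -2.6 66.7] turn 0.002 tilt [-0.002  0.001 -1.   ]
```

View pics/w16.png

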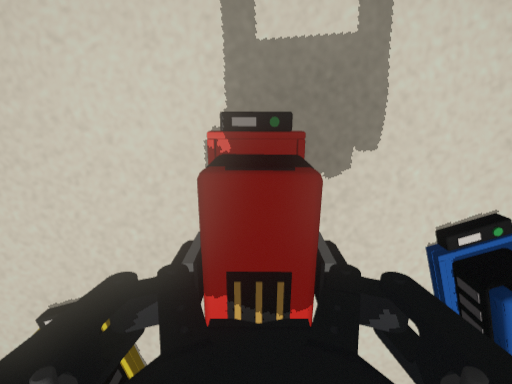

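move_arm(deltas=[[0,-1,8,0],[0,-2,24,0],[-1,-3,42,0],[-1,-3,54,0],[-1,-3,60,0]])

```text
clock: 34.7
tcp_pos: [0.469, -0.096, 0.0429]
tool_rot: [-0.579, -3.086, -0.0]
ft_force: [-1.5, -0.8, -4.1]
width: 0.626
```

move_arm(deltas=[[0,0,1,0],[0,0,2,0],[0,0,3,0],[0,0,4,0],[0,0,5,0]])

```text
clock: 35.2
tcp_pos: [0.4701, -0.0965, 0.0397]
tool_rot: [0.579, 3.087, -0.0]
ft_force: [0.3, -0.5, -4.7]
width: 0.621
```

move_arm(deltas=[[0,0,0.5,0],[0,0,1,0],[0,0,1.5,0],[0,0,2,0],[0,0,2,0]])

```text
clock: 35.7
tcp_pos: [0.4697, -0.0964, 0.0372]
tool_rot: [-0.579, -3.088, -0.0]
ft_force: [0.1, 0.4, -4.3]
width: 0.62
```

move_arm(deltas=[[0,0,0.5,0],[0,0,1,0],[0,0,1.5,0],[0,0,1.5,0],[0,0,1.5,0]])

```text
clock: 36.2
tcp_pos: [0.4701, -0.0965, 0.0368]
tool_rot: [0.579, 3.087, -0.0]
ft_force: [-5.8, 0.5, 7.6]
width: 0.627
```

move_arm(deltas=[[0,0,0,0],[0,0,0,0],[0,0,0,0],[0,0,0,0],[0,0,0,0]], jaw=0)

```text
clock: 36.7
tcp_pos: [0.4698, -0.0964, 0.0358]
tool_rot: [0.579, 3.088, -0.0]
ft_force: [0.8, -0.9, -0.5]
width: 0.996
```

move_arm(deltas=[[0,0,-5,0],[0,0,-20,0],[0,0,-45,0],[0,0,-80,0],[0,0,-120,0]])

```text
clock: 37.2
tcp_pos: [0.4687, -0.0961, 0.1563]
tool_rot: [-0.579, -3.085, -0.0]
ft_force: [1.1, -0.0, -0.4]
width: 1.001
```

move_arm(deltas=[[0,0,-8,0],[0,0,-15,0],[0,0,-20,0],[0,0,-20,0],[0,0,-20,0]])

```text
clock: 37.7
tcp_pos: [0.469, -0.0961, 0.1745]
tool_rot: [-0.579, -3.086, -0.0]
ft_force: [-0.2, -0.9, -0.6]
width: 1.003
```

```bash
python3 w.py w17 pack_red; python3 c.py wrist red - .468 -.094 -.37
python3 - <<'E'
from h import *
for n in("scene","top"):
    p=vision.grab_frame(n); cv2.imwrite(f"pics/{n}F.png",p["color"][:,:,::-1])
E
python3 -c "
import cv2,numpy as np
a=cv2.imread('pics/topF.png')[90:270,80:460];b=cv2.imread('pics/sceneF.png')[110:300,60:440]
b=b[:180];cv2.imwrite('pics/F.png',cv2.resize(np.vstack([a,b]),(600,568),interpolation=cv2.INTER_CUBIC))"
```

```text
pack_red [(0.57, [260.0, 187.0], 5552)]
  pose [ 0.4671 -0.0962  2.7719] 0.047
red (array([ 0.46919514, -0.094991  , -0.3683842 ]), np.float64(0.050666417538614845))
```

View pics/w17.png

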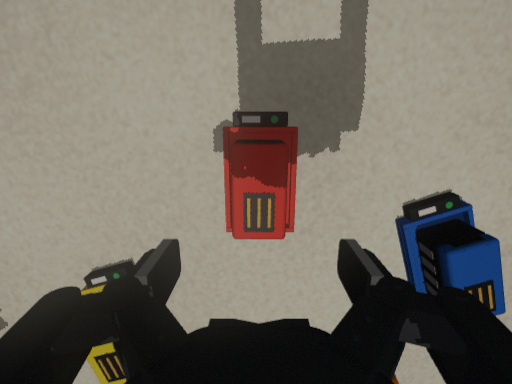

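View pics/F.png

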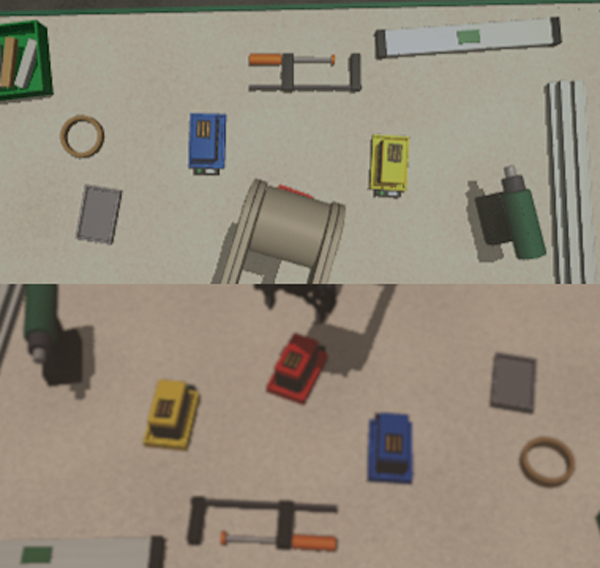

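All three packs sit in their own cradles, flat and within the lips. The tray is empty and the gripper is clear.

```bash
python3 -c "
from rig import ticket
print(ticket.close_job())"
```

```text
the job is handed in; nothing more can be done
None
```

All three packs are now in the cradles of their own colour, and I have handed the job in. The clock read about 38 s of the 106 s allowed.

**Moves:** I moved red to the grey tray, blue to the blue cradle, yellow to the yellow cradle, then red from the tray to the red cradle. I lowered each pack in small steps until the wrist felt light contact, under 10 N, and only then opened the jaws.

**Last checks:**
- **Wrist views after each release:** all three packs lay inside the lip. Fitted pack centres were within about 2 mm of the cradle centres and within about 0.03 rad in yaw.
- **Seating height:** at each release the tool was back at its grasp height to within a millimetre or so, so the packs should be fully down.
- **Final scene and top views:** the tray is empty. By eye, the drill, tape and clamp look unmoved; I did not measure them. In the top view the arm hid most of the red cradle, so red rests on the wrist and scene views.

**Disagreements:**
- The top and scene cameras disagreed by about 5 mm in y, so I used the wrist camera for positions.
- The detector missed the yellow pack once and the blue cradle once. I got yellow on a retry and fitted the blue cradle by its colour.
- One later fit of the blue cradle, partly hidden by the gripper, was about 16 mm off, and I discarded it.

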